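# Set the dropper bottle on the reagent turntable

## Task

Pick up the tall reagent bottle from the bench and stand it upright on the free-turning turntable, centred on the ringed place that has the line running through it (the one straight across the hub from the tube block). Set it down rather than dropping it, do not let the turntable swing round, and leave the squat jar and the small vial standing where they are.

Things in the scene. Friction and masses are not known exactly. Their poses are not given: they have to be found in the camera images.
- bottle: Tall reagent bottle: round brown glass body with paper label, 40 mm diameter, straight-sided to 56 mm height, then a shoulder and a white cap 26 mm in diameter; 86 mm high in all, about 90 g. Stands loose on the bench (z = 0) beside the jar and the vial, in any order. Origin: centre of its underside; z up along the bottle.
- mark (a point): Centre of the marked place (black 56 mm ring on a radial line; two other rings have no line) on a white disc, 260 mm diameter, top face 32 mm above the bench, that turns freely about a vertical axis at the slightest push. x points outward from that axis, 85 mm away; z up. Above the face: hub 36 mm wide, 14 high; across the hub from the mark, a fixed tube block 50 x 90, 45 high.
- jar: Bystander: squat brown glass jar with a white lid, 62 mm in diameter, 50 mm high, loose on the bench. Origin: centre of its underside, z up.
- vial: Bystander: small brown glass vial with a white cap, 24 mm in diameter, 52 mm high, loose on the bench. Origin: centre of its underside, z up.
Things that resemble listed ones, but are neither listed nor needed, are in the scene too. What is shaped like the bottle but yellow is not meant.

How it is judged:
By the outcome, as a careful person would: the job done as asked, in the order asked, and still so for the second after the job is handed in, with the robot touching nothing.
It also fails if it takes over 35 s, if anything falls off the work surface, if the arm or the gripper's body presses on something with over 40 N, if the wrist force passes 120 N, or if a joint passes its speed limit or range.

## Robot

A 6-joint arm with a two-finger parallel gripper is mounted at the origin on the work surface. World frame = base frame: x ahead of the robot, y to its left, z up, the work surface at z = 0. Lengths are in m, angles in degrees, forces in N, time in s.
With the tool pointing down it reaches from about 0.35 to 0.875 m from the base axis. Payload 4.2 kg.
Tool frame: the origin (TCP) lies midway between the tips of the shut fingers; the grasp point (between the pads) lies 19 mm behind it (r.pinch_z is the distance from the TCP to the grasp point, in m); z points along the fingers, y is the line along which they close (so a half turn about z gives the same grasp; the last joint's range is limited). The gripper opens to 87 mm and grips with 3 to 60 N. Pads are 19 mm wide; open, the fingers measure 117 mm over their backs; the gripper's body (75 mm by 190 mm) begins 51 mm behind the grasp point.
Start: joints at [-60.756, 22.042, 0.453, 0, -68.411, -14.817], TCP at [0.156, -0.605, 0.223] pointing down, gripper open.
Joint ranges: [-179.83, 179.83], [-69.29, 118.12], [-61.27, 80.66], [-181.25, 117.63], [-171.15, -9.14], [-177.46, 177.46]. Speed limits (degrees/s): [159.86, 159.86, 180, 180, 180, 180].

## Interface

Orientations are given as a 3x3 rotation matrix whose columns are the frame's x, y, z axes.
In Python, from station import r, imaging, models gives the robot as it stands. The module is installed in compiled form; this text tells all that it offers.
- The arm moves only by the tool apply_moves, never from a script. Its argument "moves" is a list of rows, each a list of 2 entries, a list of its own where there are three numbers: the shift along the tool's x, y, z in m, then the turn about the tool's z in degrees. A call has 1 to 5 rows; each row shifts and turns the commanded pose from where the row before left it, along the tool's axes as they then stand; what a row does not reach is not made up. A row lasts 1/12 s, in which the tool goes at most 41.7 mm and 7.16 degrees, less where a joint would pass 70% of its speed; a pose out of reach is approached as far as the arm can. A call is refused whole if a number of a shift passes 0.0417 or a number of a turn 7.16, either way. A call with a gripper value outside its range is refused whole. "hand" is the finger opening in m, from 0 to 0.087, set as the call begins (left out, the last holds). The fingers move at their own pace and stop on an object; the grip force is fixed at half the most. Time passes only in rows, so rows that do not move let the fingers close. It gives the time, the measured TCP pose, the force, the opening and the grip force at its end, in the units of the state.
- r.sense(): the state, without advancing time (a new reading comes with each control period).
- imaging.capture(name): name is "scene" or "top" or "wrist"; returns a dict with "frame" (400x640x3 uint8, blue, green, red), "intrinsics" (3x3 intrinsics, pixels), "eye" and "orientation" of the camera in the world. Camera axes: x right, y down, z forward; pixel columns grow to the right and rows downward; lengths in m; the calibration is good to about 2 mm. A picture is of the moment at which its call begins. There is no depth.
- r.finish_job(): hands the job in; it is judged then, once.
Trained networks look in a picture, given as the dict that the camera call returned (one of the last four; its "shot" number tells which), for a name from the list of things; names that differ only in an ending like _2 or _b are one class to them, and where a whole thing is asked for, a point or a joint stands for the part that bears it (a point fixed in the world has none). Each returns a list of dicts, best first, with "confidence" (0 to 1); they miss things now and then, are a little off and sometimes report something else, mostly with a low value. They report only what shows in the picture. A call takes as long as a camera call. They do not tell look-alikes from the thing itself.
- models.cut_out(picture, target): "region" (400x640 bool, what is visible of it) and "extent" ([left, top, width, height] as shares, 0 to 1, of the picture: columns of its width, rows of its height, round what is visible of it).
- models.place_of(picture, target): "at" ([column, row] as shares, 0 to 1, of the picture: columns of its width, rows of its height: a listed point, or the origin of a listed thing).
The state is a dict: "time_s": time; "joints": joint angles; "joint_velocities": joint speeds; "effort": joint torques, N m; "tcp_pos": TCP position; "ee_rot": TCP orientation; "wrist_force": force on the tool from outside, world axes, zero at the start; "moment": the same for the moment, N m; "gripper_width": opening from 0.0 (shut) to 1.0 (fully open); "gripper_force": force on a finger pad.
Only numpy, scipy, OpenCV 4.12 (cv2) and the standard library are available. Lean on these libraries where they do the work, as an engineer would, in place of code of your own. Each camera call takes 0.05 s, during which the arm holds its last target. There are 200 camera calls.

## Working session

There is one attempt and no reset: what is moved stays moved. The work goes in short steps, Python scripts to look and compute and a tool call to move; the robot and the scene stay as the last step left them, time stands still between calls to the robot, and variables do not carry over. Pictures are saved under pics/ and viewed, at most 10 in all, crops included, and the job is handed in when it is done.

Besides the shell and the picture viewer there is one more tool, called as name(argument=value, ...), one argument or row to a line, values as JSON. apply_moves: Moves the arm, as the interface text tells. Its arguments: {"type":"object","properties":{"moves":{"type":"array"},"hand":{"type":"number"}},"required":["moves"]}

```bash
mkdir -p pics; cat > h.py <<'E'
import numpy as np, cv2
from station import r, imaging, models
def ray(p,uv):
    K=np.array(p["intrinsics"]);d=np.array(p["orientation"])@np.linalg.inv(K)@np.array([uv[0],uv[1],1.])
    return np.array(p["eye"]),d/np.linalg.norm(d)
def at_z(p,uv,z):
    e,d=ray(p,uv);return e+d*(z-e[2])/d[2]
def tri(rs):
    A=sum(np.eye(3)-np.outer(d,d) for e,d in rs);b=sum((np.eye(3)-np.outer(d,d))@e for e,d in rs)
    return np.linalg.solve(A,b)
def proj(p,X):
    K=np.array(p["intrinsics"]);c=np.array(p["orientation"]).T@(np.array(X)-np.array(p["eye"]));u=K@c;return u[:2]/u[2]
E
python3 - <<'E'
from h import *
np.set_printoptions(precision=4,suppress=True)
for n in("scene","top"):
    p=imaging.capture(n);cv2.imwrite(f"pics/{n}1.png",p["frame"])
    print(n,np.array(p["eye"]))
    for t in("bottle","mark","jar","vial"):
        for o in models.place_of(p,t)[:4]:
            uv=np.array(o["at"])*[640,400];print(t,round(o["confidence"],2),uv.round(1),at_z(p,uv,.032 if t=="mark" else 0)[:2])
s=r.sense();print(s["time_s"],s["tcp_pos"],s["ee_rot"],r.pinch_z)
E
```

```text
scene [1.1631 0.2548 0.6923]
bottle 0.85 [328.6 165.2] [ 0.4326 -0.1433]
bottle 0.75 [290.7 164.5] [ 0.4763 -0.2163]
mark 0.55 [458.8 228.5] [0.4949 0.1745]
jar 0.69 [241.4 157.4] [ 0.5155 -0.3246]
vial 0.63 [271.9 210.1] [ 0.6167 -0.1688]
top [ 0.5168 -0.0715  0.8687]
bottle 0.66 [390.7 248.5] [ 0.4759 -0.2118]
bottle 0.65 [354.6 255.9] [ 0.4593 -0.1398]
mark 0.69 [191.7 232.7] [0.4982 0.1783]
jar 0.74 [442.2 227.7] [ 0.5202 -0.3147]
vial 0.44 [368.3 171.5] [ 0.6299 -0.1638]
0.5 [ 0.1557 -0.6052  0.2225] [[-0.9685 -0.2491 -0.    ]
 [-0.2491  0.9685  0.0001]
 [ 0.      0.0002 -1.    ]] 0.0187
```

View pics/scene1.png

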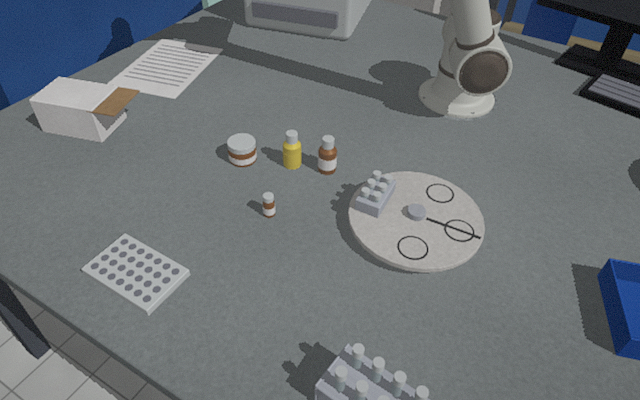

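View pics/top1.png

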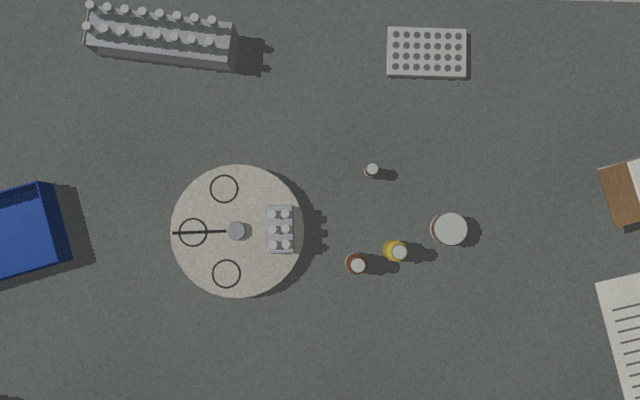

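The scene view has two bottle-shaped candidates: brown at (328,155) and yellow at (291,150). In the top view they are at (357,264) and (396,251). The brown one fits, because yellow is excluded. The mark is the ring on the line, at (459,230) in the scene view and (193,232) in the top view. I'll confirm the bottle in a crop and triangulate.

```bash
python3 - <<'E'
from h import *
np.set_printoptions(precision=4,suppress=True)
R={}
P={}
for n in("scene","top"):
    p=P[n]=imaging.capture(n);f=p["frame"]
    for t in("bottle","jar","vial","mark"):
        for o in models.cut_out(p,t)[:3]:
            m=o["region"];ys,xs=np.nonzero(m)
            if len(xs)==0: continue
            bgr=f[m].mean(0);white=m&(f.min(2)>120)
            wy,wx=np.nonzero(white)
            print(n,t,round(o["confidence"],2),"cen",xs.mean().round(1),ys.mean().round(1),"box",xs.min(),xs.max(),ys.min(),ys.max(),"bgr",bgr.round(),"white",len(wx),(wx.mean().round(1),wy.mean().round(1)) if len(wx) else "")
    for o in models.place_of(p,"mark")[:1]:
        R.setdefault("mark",[]).append(ray(p,np.array(o["at"])*[640,400]))
print("mark tri",tri(R["mark"]))
a=cv2.resize(P["scene"]["frame"][115:225,220:350],None,fx=4,fy=4,interpolation=cv2.INTER_CUBIC)[:440,:400]
a=cv2.resize(P["scene"]["frame"][120:220,230:350],(480,400),interpolation=cv2.INTER_CUBIC)
b=cv2.resize(P["top"]["frame"][235:285,335:415],(320,200),interpolation=cv2.INTER_CUBIC)
c=np.zeros((400,800,3),np.uint8);c[:,:480]=a;c[:200,480:]=b
cv2.imwrite("pics/crop.png",c)
E
```

```text
scene bottle 0.84 cen 292.0 149.9 box 283 301 130 168 bgr [ 96. 151. 160.] white 143 (np.float64(292.2), np.float64(136.7))
scene bottle 0.83 cen 327.7 155.5 box 318 336 135 174 bgr [117. 126. 137.] white 318 (np.float64(328.2), np.float64(154.1))
scene jar 0.83 cen 241.9 149.3 box 228 256 133 166 bgr [142. 147. 151.] white 652 (np.float64(242.2), np.float64(146.9))
scene vial 0.54 cen 268.7 203.9 box 263 274 191 217 bgr [130. 137. 145.] white 174 (np.float64(268.8), np.float64(202.5))
scene mark 0.83 cen 415.9 220.6 box 348 484 170 271 bgr [155. 157. 158.] white 9689 (np.float64(418.0), np.float64(221.2))
scene mark 0.47 cen 268.8 203.8 box 262 275 191 216 bgr [130. 137. 143.] white 192 (np.float64(269.1), np.float64(202.7))
top bottle 0.76 cen 394.5 250.4 box 382 406 240 261 bgr [104. 142. 150.] white 162 (np.float64(398.5), np.float64(251.6))
top bottle 0.69 cen 355.0 262.9 box 345 365 252 274 bgr [106. 116. 126.] white 170 (np.float64(356.5), np.float64(264.5))
top jar 0.84 cen 448.1 228.4 box 429 467 213 244 bgr [143. 149. 147.] white 867 (np.float64(449.5), np.float64(228.3))
top vial 0.7 cen 370.3 169.9 box 365 376 164 176 bgr [133. 140. 141.] white 79 (np.float64(371.4), np.float64(168.7))
top mark 0.56 cen 236.6 230.9 box 170 303 164 298 bgr [138. 145. 147.] white 12326 (np.float64(234.6), np.float64(230.7))
mark tri [0.4987 0.1765 0.0393]
```

View pics/crop.png

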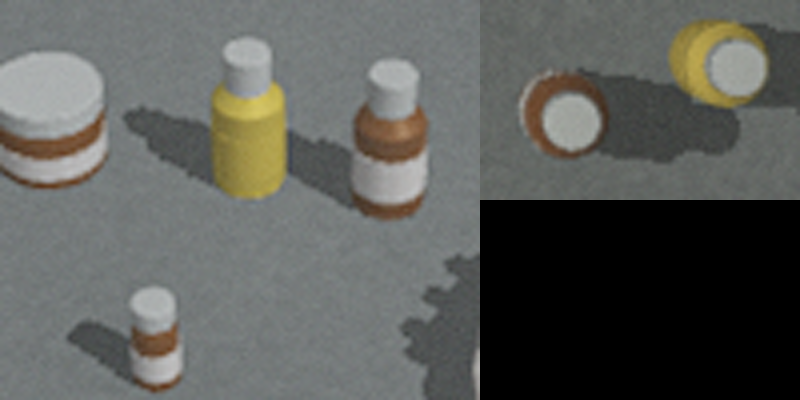

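The crop shows the brown bottle with its paper label on the right, cap at about (328,137) in the scene view and (358,265) in the top view. The yellow lookalike stands beside it and is excluded. Next I triangulate the cap tops and work out the approach.

```bash
python3 - <<'E'
from h import *
np.set_printoptions(precision=4,suppress=True)
S=imaging.capture("scene");T=imaging.capture("top")
for n,a,b,z in(("brown",(328.2,137.2),(358,265.5),.086),("yellow",(291.8,131.8),(399.5,252),.086),("hub",(416.5,209.5),(235.5,231),.046)):
    print(n,tri([ray(S,a),ray(T,b)]),at_z(S,a,z)[:2],at_z(T,b,z)[:2])
s=r.sense();print(s["time_s"],s["joints"])
p=imaging.capture("wrist");c=np.array(s["tcp_pos"]);Rt=np.array(s["ee_rot"])
print("cam in tool",Rt.T@(np.array(p["eye"])-c),Rt.T@np.array(p["orientation"]))
X=np.array([.462,-.142,.223]);print("shift tool",Rt.T@(X-c))
E
```

```text
brown [ 0.4481 -0.139   0.0891] [ 0.4443 -0.1409] [ 0.4479 -0.1395]
yellow [ 0.4742 -0.2131  0.0899] [ 0.4697 -0.2159] [ 0.4741 -0.2139]
hub [0.5039 0.091  0.0454] [0.5047 0.091 ] [0.5038 0.0912]
1.2 [-60.7563  22.0427   0.4534  -0.0009 -68.4128 -14.8171]
cam in tool [ 0.0684  0.0005 -0.162 ] [[-0.0007 -0.9668 -0.2556]
 [ 1.     -0.0008  0.0001]
 [-0.0003 -0.2556  0.9668]]
shift tool [-0.412   0.3724 -0.0004]
```

apply_moves(
  moves=[
    [[-0.0266,0.0252,0],0],
    [[-0.0266,0.0252,0],0],
    [[-0.0266,0.0252,0],0],
    [[-0.0266,0.0252,0],0],
    [[-0.0266,0.0252,0],0],
  ],
  hand=0.087,
)

```text
time_s: 1.67
tcp_pos: [0.2537, -0.4487, 0.2226]
ee_rot: [[-0.969, -0.249, 0.0], [-0.249, 0.969, -0.0], [-0.0, -0.0, -1.0]]
wrist_force: [1.7, 0.6, -0.2]
gripper_width: 1.001
gripper_force: 0.0
```

apply_moves(
  moves=[
    [[-0.0266,0.0252,0],0],
    [[-0.0266,0.0252,0],0],
    [[-0.0266,0.0252,0],0],
    [[-0.0266,0.0252,0],0],
    [[-0.0266,0.0252,0],0],
  ],
)

```text
time_s: 2.08
tcp_pos: [0.3512, -0.2934, 0.2229]
ee_rot: [[-0.968, -0.249, 0.001], [-0.249, 0.968, -0.0], [-0.001, -0.001, -1.0]]
wrist_force: [0.7, -0.1, 0.1]
gripper_width: 0.997
gripper_force: 0.0
```

apply_moves(
  moves=[
    [[-0.0266,0.0252,0],0],
    [[-0.0266,0.0252,0],0],
    [[-0.0266,0.0252,0],0],
    [[-0.0266,0.0252,0],0],
    [[-0.0266,0.0252,0],0],
  ],
)

```text
time_s: 2.5
tcp_pos: [0.4487, -0.138, 0.223]
ee_rot: [[-0.968, -0.25, 0.001], [-0.25, 0.968, -0.0], [-0.001, -0.0, -1.0]]
wrist_force: [0.2, -2.1, 0.2]
gripper_width: 1.0
gripper_force: 0.0
```

apply_moves(
  moves=[
    [[0,0,0],7.1],
    [[0,0,0],7.1],
    [[0,0,0],7.1],
    [[0,0,0],7.1],
    [[0,0,0],7.1],
  ],
)

```text
time_s: 2.92
tcp_pos: [0.4481, -0.1396, 0.2227]
ee_rot: [[-0.931, 0.365, 0.0], [0.365, 0.931, -0.0], [-0.0, 0.0, -1.0]]
wrist_force: [0.8, 0.3, -0.2]
gripper_width: 1.0
gripper_force: 0.0
```

apply_moves(
  moves=[
    [[0,0,0],7.1],
    [[0,0,0],7.1],
    [[0,0,0],7.1],
    [[0,0,0],7.1],
    [[0,0,0],7.1],
  ],
)

```text
time_s: 3.33
tcp_pos: [0.448, -0.1398, 0.2227]
ee_rot: [[-0.546, 0.838, 0.0], [0.838, 0.546, -0.0], [-0.0, 0.0, -1.0]]
wrist_force: [-0.5, -0.3, 0.2]
gripper_width: 0.999
gripper_force: 0.0
```

apply_moves(
  moves=[
    [[0,0,0],7.1],
    [[0,0,0],7.1],
    [[0,0,0],0],
    [[0,0,0],0],
  ],
)

```text
time_s: 3.67
tcp_pos: [0.448, -0.1398, 0.2227]
ee_rot: [[-0.332, 0.943, 0.0], [0.943, 0.332, -0.0], [-0.0, 0.0, -1.0]]
wrist_force: [-0.9, -0.0, -0.5]
gripper_width: 0.999
gripper_force: 0.0
```

```bash
python3 - <<'E'
from h import *
np.set_printoptions(precision=4,suppress=True)
p=imaging.capture("wrist");cv2.imwrite("pics/w1.png",p["frame"])
for o in models.place_of(p,"bottle"):
    uv=np.array(o["at"])*[640,400];print(o["confidence"],uv,at_z(p,uv,0))
print("pred captop",proj(p,[.448,-.139,.086]),"base",proj(p,[.448,-.139,0]))
E
```

```text
0.63 [317.696 238.6  ] [ 0.4715 -0.2118  0.    ]
0.6 [320.384 175.4  ] [ 0.4496 -0.1399  0.    ]
pred captop [319.1195 191.5914] base [319.3386 174.1499]
```

View pics/w1.png

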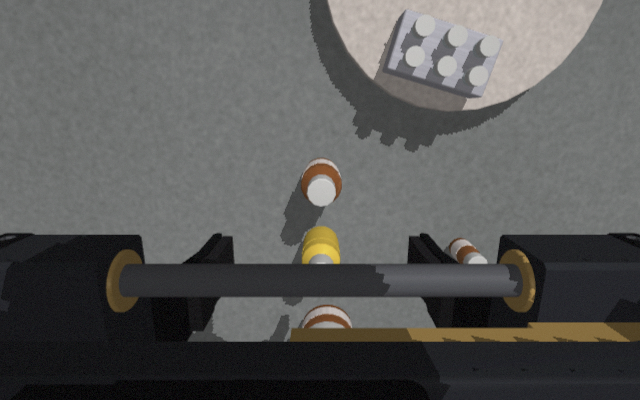

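The wrist view shows the brown bottle directly under the gripper (cap at (321,190), base at about (320,175)). This agrees with the triangulated position to within about 1 mm. The yellow bottle at (320,250) lies to the side of the fingers, so I'm descending.

apply_moves(
  moves=[
    [[0.0004,0.001,0.025],0],
    [[0,0,0.025],0],
    [[0,0,0.025],0],
    [[0,0,0.02],0],
    [[0,0,0],0],
  ],
)

```text
time_s: 4.18
tcp_pos: [0.4458, -0.1389, 0.1239]
ee_rot: [[-0.33, 0.944, -0.009], [0.944, 0.33, 0.001], [0.004, -0.008, -1.0]]
wrist_force: [0.0, -1.0, 0.1]
gripper_width: 0.999
gripper_force: 0.0
```

apply_moves(
  moves=[
    [[0,0,0.025],0],
    [[0,0,0.025],0],
    [[0,0,0.025],0],
    [[0,0,0.015],0],
    [[0,0,0.012],0],
  ],
)

```text
time_s: 4.6
tcp_pos: [0.4492, -0.1391, 0.0252]
ee_rot: [[-0.331, 0.944, -0.0], [0.944, 0.331, -0.0], [-0.0, -0.0, -1.0]]
wrist_force: [0.1, -0.1, -1.1]
gripper_width: 1.0
gripper_force: 0.0
```

apply_moves(
  moves=[
    [[0,0,0],0],
    [[0,0,0],0],
  ],
)

```text
time_s: 4.77
tcp_pos: [0.4495, -0.1391, 0.0261]
ee_rot: [[-0.331, 0.944, 0.0], [0.944, 0.331, -0.0], [-0.0, 0.0, -1.0]]
wrist_force: [-0.2, -0.0, 0.1]
gripper_width: 1.003
gripper_force: 0.0
```

apply_moves(
  moves=[
    [[0,0,0],0],
    [[0,0,0],0],
    [[0,0,0],0],
    [[0,0,0],0],
    [[0,0,0],0],
  ],
  hand=0.0,
)

```text
time_s: 5.18
tcp_pos: [0.4491, -0.1391, 0.0261]
ee_rot: [[-0.329, 0.944, 0.001], [0.944, 0.329, 0.0], [-0.0, 0.001, -1.0]]
wrist_force: [-0.7, 0.3, -0.2]
gripper_width: 0.709
gripper_force: 0.0
```

apply_moves(
  moves=[
    [[0,0,0],0],
    [[0,0,0],0],
    [[0,0,0],0],
    [[0,0,0],0],
    [[0,0,0],0],
  ],
)

```text
time_s: 5.6
tcp_pos: [0.4487, -0.1391, 0.0256]
ee_rot: [[-0.329, 0.944, -0.0], [0.944, 0.329, -0.0], [0.0, -0.0, -1.0]]
wrist_force: [-1.1, -1.1, -0.3]
gripper_width: 0.453
gripper_force: 29.9
```

Gripped at 39.4 mm with 30 N. Lifting, then moving on to look at the mark from close by.

apply_moves(
  moves=[
    [[0,0,-0.01],0],
    [[0,0,-0.02],0],
    [[0,0,-0.03],0],
    [[0,0,-0.035],0],
    [[0,0,-0.03],0],
  ],
)

```text
time_s: 6.02
tcp_pos: [0.4485, -0.1391, 0.152]
ee_rot: [[-0.329, 0.944, -0.0], [0.944, 0.329, -0.0], [0.0, -0.0, -1.0]]
wrist_force: [-0.1, -0.7, -0.8]
gripper_width: 0.454
gripper_force: 29.9
```

apply_moves(
  moves=[
    [[0.0125,0.0077,0],0],
    [[0.025,0.0154,0],0],
    [[0.025,0.0154,0],0],
    [[0.025,0.0154,0],0],
    [[0.025,0.0154,0],0],
  ],
)

```text
time_s: 6.43
tcp_pos: [0.4779, -0.0132, 0.1502]
ee_rot: [[-0.337, 0.941, -0.004], [0.941, 0.337, 0.009], [0.009, -0.0, -1.0]]
wrist_force: [-0.6, -0.1, -1.6]
gripper_width: 0.45
gripper_force: 29.9
```

apply_moves(
  moves=[
    [[0.025,0.0154,0],0],
    [[0.025,0.0154,0],0],
    [[0.025,0.0154,0],0],
    [[0.0125,0.0077,0],0],
    [[0,0,0],0],
  ],
)

```text
time_s: 6.85
tcp_pos: [0.5097, 0.0576, 0.1502]
ee_rot: [[-0.377, 0.926, -0.021], [0.924, 0.377, 0.063], [0.066, 0.004, -0.998]]
wrist_force: [0.9, 0.1, -0.7]
gripper_width: 0.452
gripper_force: 29.9
```

apply_moves(
  moves=[
    [[0,0,0],0],
    [[0,0,0],0],
  ],
)

```text
time_s: 7.02
tcp_pos: [0.508, 0.0554, 0.1502]
ee_rot: [[-0.375, 0.927, -0.022], [0.925, 0.375, 0.062], [0.065, 0.003, -0.998]]
wrist_force: [-0.3, -0.9, -0.5]
gripper_width: 0.451
gripper_force: 29.9
```

```bash
python3 - <<'E'
from h import *
np.set_printoptions(precision=4,suppress=True)
s=r.sense();print(s["tcp_pos"],s["time_s"],np.degrees(np.arctan2(s["ee_rot"][1][1],s["ee_rot"][0][1])),s["gripper_width"])
for n in("wrist","top","scene"):
    p=imaging.capture(n);cv2.imwrite(f"pics/{n}2.png",p["frame"])
    for o in models.place_of(p,"mark"):
        uv=np.array(o["at"])*[640,400];print(n,o["confidence"],uv,at_z(p,uv,.032))
    print("pred",proj(p,[.4985,.177,.032]))
E
```

```text
[0.508  0.0554 0.1502] 7.0167 22.04413371145118 0.45089936699197947
wrist 0.8 [368.896  61.6  ] [0.5015 0.1756 0.032 ]
pred [366.0051  58.3166]
pred [192.3791 232.5348]
scene 0.8 [460.48 228.8 ] [0.4939 0.1774 0.032 ]
pred [459.4348 230.2535]
```

View pics/wrist2.png

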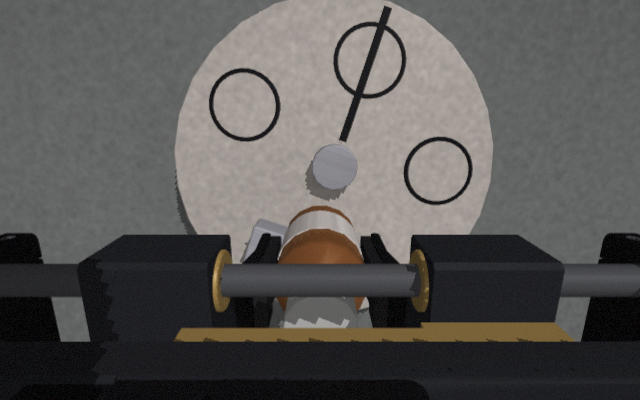

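The wrist view shows the mark ring at (369,60) with the line through it and the hub at (335,166), and the bottle held upright in the fingers. However, the tool is tilted about 3.8° and stopped short of the target, so I'm checking the joints.

```bash
python3 - <<'E'
from h import *
np.set_printoptions(precision=4,suppress=True)
s=r.sense();print(s["joints"],s["joint_velocities"],s["wrist_force"])
p=imaging.capture("wrist");g=cv2.cvtColor(p["frame"],cv2.COLOR_BGR2GRAY)
# ring: rectify the z=.032 plane around the mark, 0.25 mm/px
c0=np.array([.5,.177]);n=360;src=np.float32([proj(p,[c0[0]+a*.045,c0[1]+b*.045,.032]) for a,b in((-1,-1),(1,-1),(1,1),(-1,1))])
H=cv2.getPerspectiveTransform(src,np.float32([(0,0),(n,0),(n,n),(0,n)]))
w=cv2.warpPerspective(g,H,(n,n));d=(w<90).astype(np.uint8)
# best ring template
best=max(((d*cv2.circle(np.zeros_like(d),(x,y),107,1,6)).sum(),x,y) for x in range(150,212,2) for y in range(150,212,2))
print(best,c0+(np.array(best[1:])-n/2)*.00025)
print("hub top",at_z(p,(335,166),.046))
E
```

```text
[  22.0396   15.4128  -18.9678   -4.5656  -55.4534 -177.4035] [ 0.1932  0.0584  0.1895 -0.0281  0.0135 -0.1045] [-0.2716  0.3127 -1.5384]
(np.uint64(4656), 186, 178) [0.5015 0.1765]
hub top [0.5078 0.093  0.046 ]
```

Joint 6 is at its limit of -177°, so I need to turn the tool negative anyway. I'll do that and check the tilt.

apply_moves(
  moves=[
    [[0,0,0],-6],
    [[0,0,0],-6],
    [[0,0,0],-6],
    [[0,0,0],0],
    [[0,0,0],0],
  ],
)

```text
time_s: 7.78
tcp_pos: [0.5089, 0.0561, 0.1506]
ee_rot: [[-0.641, 0.767, -0.021], [0.765, 0.641, 0.062], [0.061, 0.024, -0.998]]
wrist_force: [0.4, -0.3, -0.9]
gripper_width: 0.449
gripper_force: 29.9
```

The commanded tool axis kept the 3.8° tilt picked up at the joint 6 limit, about the forearm axis (joint 4 = -4.6°). The opposite joint 6 limit should push joint 4 back, so I'll turn there with the bottle held high and well clear.

apply_moves(
  moves=[
    [[0,0,0],-7.1],
    [[0,0,0],-7.1],
    [[0,0,0],-7.1],
    [[0,0,0],-7.1],
    [[0,0,0],-7.1],
  ],
)

```text
time_s: 8.2
tcp_pos: [0.5089, 0.0562, 0.1506]
ee_rot: [[-0.969, 0.246, -0.021], [0.244, 0.968, 0.062], [0.035, 0.055, -0.998]]
wrist_force: [-0.5, 0.6, -2.0]
gripper_width: 0.447
gripper_force: 29.9
```

apply_moves(
  moves=[
    [[0,0,0],-7.1],
    [[0,0,0],-7.1],
    [[0,0,0],-7.1],
    [[0,0,0],-7.1],
    [[0,0,0],-7.1],
  ],
)

```text
time_s: 8.62
tcp_pos: [0.5089, 0.0562, 0.1506]
ee_rot: [[-0.932, -0.362, -0.021], [-0.363, 0.93, 0.062], [-0.003, 0.066, -0.998]]
wrist_force: [0.8, 0.0, -1.4]
gripper_width: 0.449
gripper_force: 29.9
```

```bash
python3 - <<'E'
from h import *
np.set_printoptions(precision=4,suppress=True)
s=r.sense();print(s["time_s"],np.array(s["joints"]),s["tcp_pos"],np.array(s["ee_rot"]))
E
```

```text
8.6167 [ 22.0751  15.442  -18.9403  -4.566  -55.4514 -88.2058] [0.5089 0.0562 0.1506] [[-0.9318 -0.3623 -0.0206]
 [-0.3629  0.9297  0.0624]
 [-0.0035  0.0656 -0.9978]]
```

apply_moves(
  moves=[
    [[0,0,0],-7.1],
    [[0,0,0],-7.1],
    [[0,0,0],-7.1],
    [[0,0,0],-7.1],
    [[0,0,0],-7.1],
  ],
)

```text
time_s: 9.03
tcp_pos: [0.5088, 0.0562, 0.1506]
ee_rot: [[-0.548, -0.836, -0.021], [-0.835, 0.546, 0.062], [-0.041, 0.051, -0.998]]
wrist_force: [0.1, -0.6, -1.8]
gripper_width: 0.45
gripper_force: 29.9
```

apply_moves(
  moves=[
    [[0,0,0],-7.1],
    [[0,0,0],-7.1],
    [[0,0,0],-7.1],
    [[0,0,0],-7.1],
    [[0,0,0],-7.1],
  ],
)

```text
time_s: 9.45
tcp_pos: [0.5089, 0.0562, 0.1506]
ee_rot: [[0.039, -0.999, -0.021], [-0.997, -0.04, 0.062], [-0.063, 0.018, -0.998]]
wrist_force: [1.0, -0.2, -1.1]
gripper_width: 0.452
gripper_force: 29.9
```

apply_moves(
  moves=[
    [[0,0,0],-7.1],
    [[0,0,0],-7.1],
    [[0,0,0],-7.1],
    [[0,0,0],-7.1],
    [[0,0,0],-7.1],
  ],
)

```text
time_s: 9.87
tcp_pos: [0.5089, 0.0562, 0.1506]
ee_rot: [[0.612, -0.791, -0.021], [-0.788, -0.612, 0.062], [-0.062, -0.022, -0.998]]
wrist_force: [-0.1, -0.0, -1.5]
gripper_width: 0.45
gripper_force: 29.9
```

apply_moves(
  moves=[
    [[0,0,0],-7.1],
    [[0,0,0],-7.1],
    [[0,0,0],-7.1],
    [[0,0,0],-7.1],
    [[0,0,0],-7.1],
  ],
)

```text
time_s: 10.28
tcp_pos: [0.5089, 0.0562, 0.1506]
ee_rot: [[0.957, -0.288, -0.021], [-0.286, -0.956, 0.062], [-0.038, -0.054, -0.998]]
wrist_force: [0.4, 0.6, -1.2]
gripper_width: 0.449
gripper_force: 29.9
```

apply_moves(
  moves=[
    [[0,0,0],-7.1],
    [[0,0,0],-7.1],
    [[0,0,0],-7.1],
    [[0,0,0],-7.1],
    [[0,0,0],-7.1],
  ],
)

```text
time_s: 10.7
tcp_pos: [0.5089, 0.0562, 0.1506]
ee_rot: [[0.947, 0.321, -0.021], [0.322, -0.945, 0.062], [0.001, -0.066, -0.998]]
wrist_force: [0.1, 0.5, -1.5]
gripper_width: 0.45
gripper_force: 29.9
```

apply_moves(
  moves=[
    [[0,0,0],-7.1],
    [[0,0,0],-7.1],
    [[0,0,0],-7.1],
    [[0,0,0],-7.1],
    [[0,0,0],-7.1],
  ],
)

```text
time_s: 11.12
tcp_pos: [0.5089, 0.0562, 0.1506]
ee_rot: [[0.584, 0.811, -0.021], [0.811, -0.582, 0.062], [0.039, -0.053, -0.998]]
wrist_force: [-0.6, -0.3, -1.0]
gripper_width: 0.449
gripper_force: 29.9
```

apply_moves(
  moves=[
    [[0,0,0],-7.1],
    [[0,0,0],-7.1],
    [[0,0,0],-7.1],
    [[0,0,0],-3],
    [[0,0,0],0],
  ],
)

```text
time_s: 11.53
tcp_pos: [0.5088, 0.0562, 0.1506]
ee_rot: [[0.203, 0.979, -0.021], [0.977, -0.202, 0.062], [0.057, -0.033, -0.998]]
wrist_force: [-0.5, -0.8, -1.5]
gripper_width: 0.452
gripper_force: 29.9
```

```bash
python3 - <<'E'
from h import *
np.set_printoptions(precision=4,suppress=True)
s=r.sense();print(s["time_s"],np.array(s["joints"]),s["tcp_pos"],np.array(s["ee_rot"]))
E
```

```text
11.5333 [ 22.0785  15.4422 -18.9428  -4.5684 -55.4533 148.8137] [0.5088 0.0562 0.1506] [[ 0.2033  0.9789 -0.0207]
 [ 0.9775 -0.2017  0.0624]
 [ 0.0569 -0.0329 -0.9978]]
```

apply_moves(
  moves=[
    [[0,0,0],-7.1],
    [[0,0,0],-7.1],
    [[0,0,0],-7.1],
    [[0,0,0],-7.1],
    [[0,0,0],-3],
  ],
)

```text
time_s: 11.95
tcp_pos: [0.5061, 0.0634, 0.1513]
ee_rot: [[-0.321, 0.947, -0.014], [0.946, 0.321, 0.048], [0.05, 0.002, -0.999]]
wrist_force: [0.8, 0.4, -0.8]
gripper_width: 0.45
gripper_force: 29.9
```

apply_moves(
  moves=[
    [[0,0,0],-3],
    [[0,0,0],0],
  ],
)

```text
time_s: 12.12
tcp_pos: [0.5013, 0.0732, 0.152]
ee_rot: [[-0.364, 0.932, -0.008], [0.931, 0.364, 0.033], [0.034, 0.004, -0.999]]
wrist_force: [-1.9, 0.0, -1.8]
gripper_width: 0.448
gripper_force: 29.9
```

apply_moves(
  moves=[
    [[0,0,0],-3],
    [[0,0,0],0],
    [[0,0,0],0],
  ],
)

```text
time_s: 12.37
tcp_pos: [0.4978, 0.0804, 0.1522]
ee_rot: [[-0.4, 0.917, -0.001], [0.916, 0.4, 0.019], [0.018, 0.007, -1.0]]
wrist_force: [-1.0, 0.5, -1.4]
gripper_width: 0.451
gripper_force: 29.9
```

apply_moves(
  moves=[
    [[0,0,0],-3.5],
    [[0,0,0],0],
    [[0,0,0],0],
  ],
)

```text
time_s: 12.62
tcp_pos: [0.493, 0.089, 0.1521]
ee_rot: [[-0.443, 0.896, 0.008], [0.896, 0.443, 0.003], [-0.001, 0.009, -1.0]]
wrist_force: [-0.5, 0.2, -1.3]
gripper_width: 0.449
gripper_force: 29.9
```

```bash
python3 - <<'E'
from h import *
np.set_printoptions(precision=4,suppress=True)
s=r.sense();print(s["time_s"],np.array(s["joints"]),s["tcp_pos"],np.array(s["ee_rot"]))
E
```

```text
12.6167 [ 28.8851  13.6304 -22.9254   0.0984 -52.9603 177.3572] [0.493  0.089  0.1521] [[-0.4431  0.8964  0.0081]
 [ 0.8965  0.4431  0.0029]
 [-0.001   0.0085 -1.    ]]
```

The tool is upright again, 0.5° off. I'm refining the mark from here with ring fits in all three cameras.

```bash
python3 - <<'E'
from h import *
np.set_printoptions(precision=4,suppress=True)
c0=np.array([.5,.177]);n=360
def fit(p,f):
    g=cv2.cvtColor(f,cv2.COLOR_BGR2GRAY)
    src=np.float32([proj(p,[c0[0]+a*.045,c0[1]+b*.045,.032]) for a,b in((-1,-1),(1,-1),(1,1),(-1,1))])
    w=cv2.warpPerspective(g,cv2.getPerspectiveTransform(src,np.float32([(0,0),(n,0),(n,n),(0,n)])),(n,n)).astype(float)
    d=np.clip(np.median(w)-w,0,None)
    best=max(((d*cv2.circle(np.zeros((n,n),np.uint8),(x,y),R,1,6)).sum()/R,x,y,R) for R in(104,107,109,112) for x in range(140,222,2) for y in range(140,222,2))
    return best,c0+(np.array(best[1:3])-n/2)*.00025
p=imaging.capture("wrist");cv2.imwrite("pics/w3.png",p["frame"]);print("wrist",fit(p,p["frame"]))
for o in models.place_of(p,"mark"): print(o["confidence"],at_z(p,np.array(o["at"])*[640,400],.032))
for nm in("top","scene"):
    p=imaging.capture(nm);print(nm,fit(p,cv2.imread(f"pics/{nm}1.png")))
E
```

```text
wrist ((np.float64(5822.6442307692305), 186, 178, 104), array([0.5015, 0.1765]))
0.83 [0.5011 0.1758 0.032 ]
top ((np.float64(3550.346153846154), 180, 180, 104), array([0.5  , 0.177]))
scene ((np.float64(3565.846153846154), 174, 174, 104), array([0.4985, 0.1755]))
```

apply_moves(
  moves=[
    [[0,0,0],7],
    [[0,0,0],7],
    [[0,0,0],7],
    [[0,0,0],7],
    [[0,0,0],7],
  ],
)

```text
time_s: 13.23
tcp_pos: [0.4933, 0.0888, 0.1522]
ee_rot: [[0.157, 0.988, 0.008], [0.988, -0.157, 0.003], [0.004, 0.008, -1.0]]
wrist_force: [0.2, -0.7, -1.6]
gripper_width: 0.452
gripper_force: 29.9
```

apply_moves(
  moves=[
    [[0,0,0],7],
    [[0,0,0],7],
    [[0,0,0],7],
    [[0,0,0],7],
    [[0,0,0],7],
  ],
)

```text
time_s: 13.65
tcp_pos: [0.4933, 0.0888, 0.1522]
ee_rot: [[0.695, 0.719, 0.008], [0.719, -0.695, 0.003], [0.008, 0.004, -1.0]]
wrist_force: [0.1, -0.3, -1.3]
gripper_width: 0.453
gripper_force: 29.9
```

apply_moves(
  moves=[
    [[0,0,0],7],
    [[0,0,0],7],
    [[0,0,0],7],
    [[0,0,0],7],
    [[0,0,0],7],
  ],
)

```text
time_s: 14.07
tcp_pos: [0.4932, 0.0888, 0.1521]
ee_rot: [[0.982, 0.19, 0.008], [0.19, -0.982, 0.003], [0.009, -0.001, -1.0]]
wrist_force: [-1.0, 0.1, -2.0]
gripper_width: 0.447
gripper_force: 29.9
```

apply_moves(
  moves=[
    [[0.0036,-0.0217,0],7],
    [[0.0036,-0.0217,0],0],
    [[0.0036,-0.0217,0],0],
    [[0.0036,-0.0217,0],0],
    [[0,0,0],0],
  ],
)

```text
time_s: 14.48
tcp_pos: [0.4994, 0.1797, 0.1526]
ee_rot: [[0.997, 0.079, 0.01], [0.079, -0.997, 0.004], [0.011, -0.003, -1.0]]
wrist_force: [0.4, -0.2, -1.3]
gripper_width: 0.45
gripper_force: 29.9
```

apply_moves(
  moves=[
    [[0,0,0],0],
    [[0,0,0],0],
  ],
)

```text
time_s: 14.65
tcp_pos: [0.4979, 0.1763, 0.1522]
ee_rot: [[0.997, 0.076, 0.008], [0.076, -0.997, 0.002], [0.008, -0.002, -1.0]]
wrist_force: [0.6, -0.4, -0.4]
gripper_width: 0.453
gripper_force: 29.9
```

```bash
python3 - <<'E'
from h import *
np.set_printoptions(precision=5,suppress=True)
s=r.sense();R=np.array(s["ee_rot"]);c=np.array(s["tcp_pos"]);print(s["time_s"],np.array(s["joints"]),c,R)
print("need",R.T@(np.array([.501,.1767,.058])-c))
E
```

```text
14.65 [ 37.2107   16.15765 -19.35572   0.20133 -54.06672  57.02824] [0.49785 0.17629 0.15217] [[ 0.99708  0.07597  0.00756]
 [ 0.07595 -0.99711  0.00217]
 [ 0.0077  -0.00159 -0.99997]]
need [ 0.00244 -0.00002  0.09419]
```

apply_moves(
  moves=[
    [[0.0024,0,0.02],0],
    [[0,0,0.025],0],
    [[0,0,0.02],0],
    [[0,0,0.012],0],
    [[0,0,0.007],0],
  ],
)

```text
time_s: 15.07
tcp_pos: [0.5001, 0.1754, 0.0667]
ee_rot: [[0.997, 0.075, 0.005], [0.075, -0.997, 0.001], [0.005, -0.0, -1.0]]
wrist_force: [0.1, -0.5, -1.4]
gripper_width: 0.445
gripper_force: 29.9
```

apply_moves(
  moves=[
    [[0,0,0],0],
    [[0,0,0],0],
    [[0,0,0],0],
  ],
)

```text
time_s: 15.32
tcp_pos: [0.502, 0.1774, 0.0695]
ee_rot: [[0.997, 0.076, 0.01], [0.076, -0.997, 0.004], [0.011, -0.003, -1.0]]
wrist_force: [-0.2, -0.1, -1.0]
gripper_width: 0.449
gripper_force: 29.9
```

```bash
python3 - <<'E'
from h import *
np.set_printoptions(precision=5,suppress=True)
s=r.sense();R=np.array(s["ee_rot"]);c=np.array(s["tcp_pos"]);print(s["time_s"],c,s["wrist_force"],R[:,2])
print("need",R.T@(np.array([.501,.1767,.058])-c))
p=imaging.capture("scene");q=imaging.capture("wrist")
c=np.zeros((400,800,3),np.uint8);c[:,:480]=cv2.resize(p["frame"][140:270,365:521],(480,400),interpolation=cv2.INTER_CUBIC)
c[:200,480:]=cv2.resize(q["frame"],(320,200));cv2.imwrite("pics/pl1.png",c)
E
```

```text
15.3167 [0.50198 0.17735 0.06952] [-0.20326 -0.1129  -0.95832] [ 0.01031  0.00363 -0.99994]
need [-0.00115  0.00061  0.01151]
```

View pics/pl1.png

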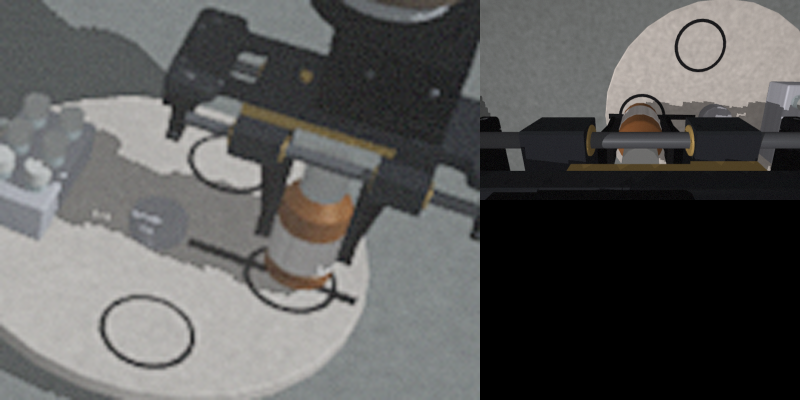

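The crop shows the bottle upright just above the lined ring, about 11 mm up. The ring surrounds its base and the disc has not turned. I'll let the arm settle, then go down slowly.

apply_moves(
  moves=[
    [[0,0,0],0],
    [[0,0,0],0],
    [[0,0,0],0],
    [[0,0,0],0],
  ],
)

```text
time_s: 15.75
tcp_pos: [0.5012, 0.1773, 0.0686]
ee_rot: [[0.997, 0.077, 0.009], [0.077, -0.997, 0.003], [0.009, -0.002, -1.0]]
wrist_force: [-0.7, -0.2, -1.5]
gripper_width: 0.449
gripper_force: 29.9
```

apply_moves(
  moves=[
    [[0,0,0.002],0],
    [[0,0,0.002],0],
    [[0,0,0.002],0],
    [[0,0,0.001],0],
    [[0,0,0],0],
  ],
)

```text
time_s: 16.17
tcp_pos: [0.501, 0.1771, 0.061]
ee_rot: [[0.997, 0.077, 0.008], [0.077, -0.997, 0.002], [0.008, -0.001, -1.0]]
wrist_force: [0.4, 0.5, -1.0]
gripper_width: 0.451
gripper_force: 29.9
```

apply_moves(
  moves=[
    [[0,0,0],0],
    [[0,0,0],0],
    [[0,0,0],0],
  ],
)

```text
time_s: 16.42
tcp_pos: [0.5013, 0.1773, 0.0615]
ee_rot: [[0.997, 0.077, 0.009], [0.077, -0.997, 0.003], [0.009, -0.002, -1.0]]
wrist_force: [-0.3, -0.8, -2.1]
gripper_width: 0.45
gripper_force: 29.9
```

apply_moves(
  moves=[
    [[0,0.0005,0.001],0],
    [[0,0,0.001],0],
    [[0,0,0],0],
    [[0,0,0],0],
    [[0,0,0],0],
  ],
)

```text
time_s: 16.83
tcp_pos: [0.5013, 0.1768, 0.0595]
ee_rot: [[0.997, 0.077, 0.008], [0.077, -0.997, 0.003], [0.009, -0.002, -1.0]]
wrist_force: [-0.1, -0.2, -0.5]
gripper_width: 0.448
gripper_force: 29.9
```

apply_moves(
  moves=[
    [[0,0,0.0008],0],
    [[0,0,0],0],
    [[0,0,0],0],
    [[0,0,0],0],
  ],
)

```text
time_s: 17.17
tcp_pos: [0.5013, 0.1768, 0.0587]
ee_rot: [[0.997, 0.077, 0.008], [0.077, -0.997, 0.003], [0.009, -0.002, -1.0]]
wrist_force: [0.1, 0.4, -1.1]
gripper_width: 0.45
gripper_force: 29.9
```

apply_moves(
  moves=[
    [[0,0,0.0006],0],
    [[0,0,0],0],
    [[0,0,0],0],
    [[0,0,0],0],
  ],
)

```text
time_s: 17.5
tcp_pos: [0.5013, 0.1768, 0.0581]
ee_rot: [[0.997, 0.077, 0.008], [0.077, -0.997, 0.003], [0.009, -0.002, -1.0]]
wrist_force: [-0.5, -0.2, -1.9]
gripper_width: 0.449
gripper_force: 29.9
```

```bash
python3 - <<'E'
from h import *
for i in range(4):
    imaging.capture("top");s=r.sense();print(s["time_s"],s["tcp_pos"],s["wrist_force"])
E
```

```text
17.55 [0.50132676 0.17678731 0.05806584] [ 0.36138851  0.29496132 -1.02088475]
17.6 [0.50133014 0.17678959 0.05806601] [ 0.1263677  -0.30081695 -1.44862545]
17.65 [0.50131547 0.17677421 0.05805276] [ 0.76250577 -1.41975209 -0.840516  ]
17.7 [0.50132209 0.1767819  0.05807969] [-0.30677217 -0.43805457 -0.49543557]
```

apply_moves(
  moves=[
    [[0,0,0.0004],0],
    [[0,0,0],0],
    [[0,0,0],0],
  ],
)

```text
time_s: 17.95
tcp_pos: [0.5014, 0.1768, 0.0577]
ee_rot: [[0.997, 0.077, 0.009], [0.077, -0.997, 0.003], [0.009, -0.002, -1.0]]
wrist_force: [0.6, 0.5, -0.1]
gripper_width: 0.448
gripper_force: 29.9
```

apply_moves(
  moves=[
    [[0,0,0.0004],0],
    [[0,0,0],0],
    [[0,0,0],0],
  ],
)

```text
time_s: 18.2
tcp_pos: [0.5017, 0.1769, 0.0577]
ee_rot: [[0.997, 0.077, 0.009], [0.077, -0.997, 0.003], [0.009, -0.002, -1.0]]
wrist_force: [-0.0, -0.4, 1.8]
gripper_width: 0.456
gripper_force: 29.9
```

Contact felt: the vertical force changed from -1 to +1.8 N and z stopped at 0.0577. Releasing.

apply_moves(
  moves=[
    [[0,0,0],0],
    [[0,0,0],0],
    [[0,0,0],0],
    [[0,0,0],0],
    [[0,0,0],0],
  ],
  hand=0.07,
)

```text
time_s: 18.62
tcp_pos: [0.5012, 0.1768, 0.0571]
ee_rot: [[0.997, 0.077, 0.008], [0.077, -0.997, 0.002], [0.008, -0.002, -1.0]]
wrist_force: [-0.3, -0.9, 0.2]
gripper_width: 0.734
gripper_force: 0.0
```

apply_moves(
  moves=[
    [[0,0,0],0],
    [[0,0,0],0],
    [[0,0,0],0],
  ],
)

```text
time_s: 18.87
tcp_pos: [0.5013, 0.1768, 0.0572]
ee_rot: [[0.997, 0.077, 0.008], [0.077, -0.997, 0.003], [0.009, -0.002, -1.0]]
wrist_force: [0.9, -0.0, 0.1]
gripper_width: 0.794
gripper_force: 0.0
```

```bash
python3 - <<'E'
from h import *
p=imaging.capture("scene");s=r.sense();print(s["time_s"],s["tcp_pos"],s["gripper_width"],s["wrist_force"])
cv2.imwrite("pics/pl2.png",cv2.resize(p["frame"][140:270,340:535],(780,520),interpolation=cv2.INTER_CUBIC))
E
```

```text
18.9167 [0.50128597 0.17676368 0.05722027] 0.7996940620256316 [-0.05526982  1.04191216  0.15915731]
```

View pics/pl2.png

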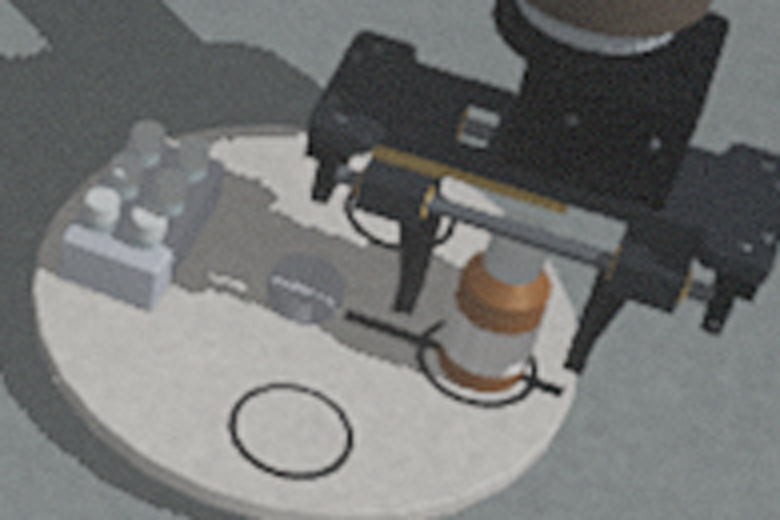

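The bottle stands free inside the lined ring (base at about (485,375) in the crop) and the fingers are clear on both sides. Retreating straight up.

apply_moves(
  moves=[
    [[0,0,-0.008],0],
    [[0,0,-0.015],0],
    [[0,0,-0.025],0],
    [[0,0,-0.03],0],
    [[0,0,-0.03],0],
  ],
)

```text
time_s: 19.33
tcp_pos: [0.5, 0.1762, 0.1667]
ee_rot: [[0.997, 0.077, 0.008], [0.077, -0.997, 0.002], [0.008, -0.001, -1.0]]
wrist_force: [0.1, 0.9, 0.8]
gripper_width: 0.808
gripper_force: 0.0
```

apply_moves(
  moves=[
    [[0,0,-0.03],0],
    [[0,0,-0.02],0],
    [[-0.02,0.03,0],0],
    [[-0.02,0.03,0],0],
    [[-0.02,0.03,0],0],
  ],
)

```text
time_s: 19.75
tcp_pos: [0.4463, 0.0813, 0.2154]
ee_rot: [[0.997, 0.078, 0.009], [0.078, -0.997, 0.003], [0.01, -0.003, -1.0]]
wrist_force: [0.9, 0.2, -0.2]
gripper_width: 0.807
gripper_force: 0.0
```

apply_moves(
  moves=[
    [[-0.02,0.03,0],0],
    [[-0.02,0.03,0],0],
    [[0,0.03,0],0],
    [[0,0.03,0],0],
    [[0,0,0],0],
  ],
)

```text
time_s: 20.17
tcp_pos: [0.4157, -0.044, 0.2148]
ee_rot: [[0.997, 0.072, 0.009], [0.072, -0.997, 0.002], [0.01, -0.001, -1.0]]
wrist_force: [0.4, 0.7, -0.9]
gripper_width: 0.808
gripper_force: 0.0
```

```bash
python3 - <<'E'
from h import *
np.set_printoptions(precision=4,suppress=True)
T=imaging.capture("top");S=imaging.capture("scene")
for p in(S,T):
    for t in("bottle","mark","jar","vial"):
        for o in models.place_of(p,t)[:3]:
            uv=np.array(o["at"])*[640,400];print(t,round(o["confidence"],2),uv,at_z(p,uv,.032 if t=="mark" or at_z(p,uv,0)[1]>0 else 0)[:2])
print(r.sense()["time_s"])
c=np.zeros((600,800,3),np.uint8)
c[:300,:400]=cv2.resize(T["frame"][160:310,150:350],(400,300));c[:300,400:]=cv2.resize(S["frame"][150:285,335:515],(400,300))
c[300:,:480]=cv2.resize(S["frame"],(480,300));cv2.imwrite("pics/end.png",c)
E
```

```text
bottle 0.78 [293.824 169.4  ] [ 0.4867 -0.2011]
bottle 0.76 [460.992 226.52 ] [0.4877 0.1763]
mark 0.89 [459.392 229.2  ] [0.496 0.176]
jar 0.82 [241.984 158.4  ] [ 0.5176 -0.3213]
vial 0.82 [271.168 213.   ] [ 0.6242 -0.1652]
bottle 0.87 [391.488 248.2  ] [ 0.4765 -0.2134]
bottle 0.77 [191.296 229.68 ] [0.5039 0.1793]
mark 0.69 [191.488 230.4  ] [0.5026 0.1789]
jar 0.64 [441.792 224.4  ] [ 0.5268 -0.3139]
vial 0.53 [371.072 172.08 ] [ 0.6289 -0.1694]
20.6667
```

View pics/end.png

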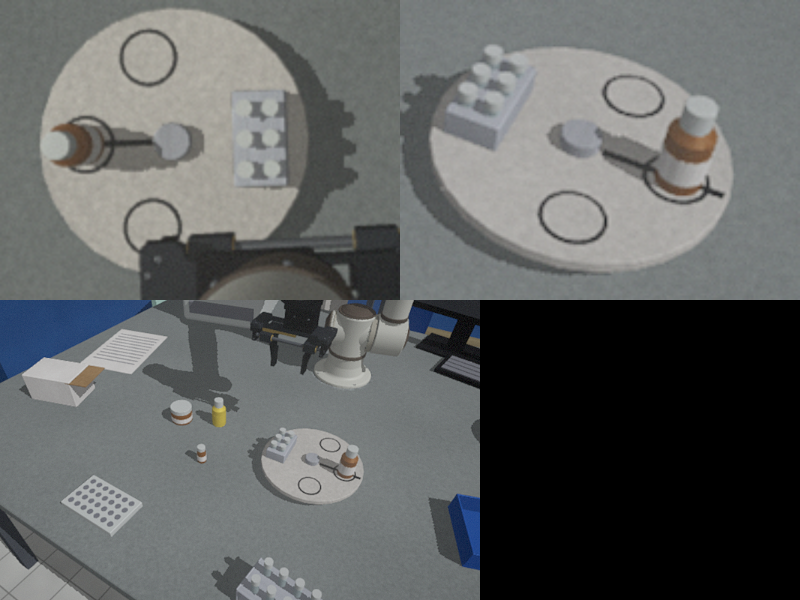

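The bottle stands upright in the lined ring, centred to within a couple of millimetres. The turntable is unturned, and the jar, vial and yellow bottle have not moved. Handing in.

```bash
python3 -c "
from station import r
print(r.finish_job())"
```

```text
the job is handed in; nothing more can be done
None
```

The brown reagent bottle is standing upright on the lined ring, centred to within a couple of millimetres; the turntable has not turned, the jar and vial are where they were, and the job was handed in at about 20.7 s (no verdict returned).

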